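# Make up the spares kits for two probe stations

### The job

Make up the spares kits for two probe stations: put one micropositioner and the eyepiece into the tray with two compartments, and the other micropositioner, the auxiliary lens and the probe arm into the tray with three compartments, the probe arm lying along the long compartment. Every thing gets a compartment to itself and stands flat on its floor the way up it was found, set down rather than dropped. Leave the chuck disc, the steel weight and the sample box where they are.

Things in the scene. Friction and masses are not known exactly. Their poses are not given: they have to be found in the camera images.
- positioner_a: One of two identical micropositioners, knobs dark red. Steel base 50 (x) x 42 (y) mm, 20 high; black stages to z = 42; above, a block 36 x 34 (y) at z = 42 to 62: grip it across y. Top knob d22 up to z = 75. Side knobs d16 at z = 23 to 39 reach x = -40 and y = +35; a clamp at z = 47 to 57 reaches x = +34. 0.3 to 0.5 kg. Origin: centre of underside, z up. Either may go in either tray.
- positioner_b: The other of two identical micropositioners, knobs dark red. Steel base 50 (x) x 42 (y) mm, 20 high; black stages to z = 42; above, a block 36 x 34 (y) at z = 42 to 62: grip it across y. Top knob d22 up to z = 75. Side knobs d16 at z = 23 to 39 reach x = -40 and y = +35; a clamp at z = 47 to 57 reaches x = +34. 0.3 to 0.5 kg. Origin: centre of underside, z up. Either may go in either tray.
- eyepiece: Microscope eyepiece standing on its rubber eyecup: black round body 44 mm in diameter at the foot, 41 mm above, up to z = 34 mm, then the bright steel barrel 30 mm in diameter from z = 34 to 60 mm (grip the barrel). 0.1 kg. Origin: centre of its underside; z up; round about z.
- aux_lens: Auxiliary objective lens: a short, wide black drum with a glass face on top, standing on its steel thread. Thread 48 mm in diameter up to z = 7 mm, black body 56 mm in diameter from z = 7 to 34 mm. 0.1 to 0.17 kg. Origin: centre of its underside; z up; round about z.
- probe_arm: Probe arm, 104 mm long (x): aluminium block 34 (x) x 18 (y) x 30 mm high with a thin bent brass tube and needle. Only the block, centred at x = -35, y = 0, stands on the surface and holds nearly all the mass: grip it across y. Tube 6 mm thick, from z = 20 at the block down to the tip at x = +52, z = 7. 60 g. Origin: underside level, mid length (not on the block); x from block to tip, z up.
- tray_two: Shallow grey kit tray with a dark floor, two equal compartments, fixed; outside 172 (x) x 82 (y) x 15 mm high. Floor 3 mm thick, walls and rib 4 mm thick, all 15 mm high. Compartments side by side along x, each 80 (x) x 74 (y) mm inside, centres x = -42 and +42, y = 0. Origin: centre of underside, on the bench.
- tray_three: Shallow grey kit tray with a dark floor, three compartments, fixed; outside 172 (x) x 142 (y) x 15 mm high. Floor 3 mm thick, walls and ribs 4 mm thick, all 15 mm high. Two compartments 80 (x) x 74 (y) mm inside, centres x = -42 and +42, y = -30; a long one 164 (x) x 56 (y) mm inside, centre x = 0, y = +39. Origin: centre of underside, on the bench.
- chuck: Bystander: flat bright steel chuck disc with concentric rings, 70 mm in diameter, 12 mm high, among the stock. Origin: centre of the underside. Stays where it is.
- weight: Bystander: turned steel weight, a plain cylinder 52 mm in diameter, 40 mm high, beyond the stock. Origin: centre of the underside. Stays where it is.
- sample_box: Bystander: flat black sample box with a pale lid insert showing nine small chips, 75 x 75 x 16 mm, beyond the stock. Origin: centre of the underside. Stays where it is.

How it is judged:
By the outcome, as a careful person would: the job done as asked, in the order asked, and still so for the second after the job is handed in, with the robot touching nothing.
It also fails if it takes over 115 s, if anything falls off the work surface, if the arm or the gripper's body presses on something with over 40 N, if the wrist force passes 120 N, or if a joint passes its speed limit or range.

### The arm

A 6-joint arm with a two-finger parallel gripper is mounted at the origin on the work surface. World frame = base frame: x ahead of the robot, y to its left, z up, the work surface at z = 0. Lengths are in m, angles in degrees, forces in N, time in s.
With the tool pointing down it reaches from about 0.375 to 0.75 m from the base axis. Payload 9 kg.
Tool frame: the origin (TCP) lies between the finger pads; the fingertips stand 25 mm ahead of it and the grasp point (between the pads) lies 6 mm ahead of it; z points along the fingers, y is the line along which they close (so a half turn about z gives the same grasp; the last joint's range is limited). The gripper opens to 85 mm and grips with 20 to 120 N. Pads are 22 mm wide; open, the fingers measure 114 mm over their backs; the gripper's body (76 mm by 85 mm) begins 54 mm behind the grasp point. The pads swing forward as they close: fully open they stand 13 mm farther back than shut.
Start: joints at [-87.76, 5.964, 5.575, 89.605, 0, 77.527], TCP at [0.152, -0.58, 0.256] pointing down, gripper open.
Joint ranges: [-171.21, 171.21], [-48.23, 106.86], [-62.78, 66.21], [-105.2, 120.99], [-86.42, 89.51], [-180, 180]. Speed limits (degrees/s): [127.2, 127.2, 147.25, 180, 180, 180].

### API

Orientations are given as a 3x3 rotation matrix whose columns are the frame's x, y, z axes.
In Python, from plant import robot gives the robot as it stands.
- The arm moves only by the shell command python3 nudge.py 'ROWS'. ROWS is a JSON list of rows, 1 to 5 of them, each of 5 numbers: dx, dy, dz in m, then a turn about the tool's z in degrees, then the opening from 0.0 (shut) to 1.0 (fully open); each row shifts and turns the commanded pose from where the row before left it, along the tool's axes as they then stand; what a row does not reach is not made up. A row lasts 1/12 s, in which the tool goes at most 0.0417 m and 7.16 degrees, less where a joint would pass 70% of its speed; a pose out of reach is approached as far as the arm can. The fingers move at their own pace and stop on an object; the grip force is fixed at half the most. Time passes only in rows, so rows that do not move let the fingers close. It prints the time, the measured TCP pose, the force, the opening and the grip force at its end.
- robot.get_state(): the state, without advancing time (a new reading comes with each control period).
- robot.capture(name): name is "side" or "top" or "wrist"; returns the picture (400x640x3 uint8, red, green, blue); there is no depth.
- robot.get_calibration(name): a dict with "intrinsics" (3x3 intrinsics, pixels), "k1" (the pictures are not rectified: a ray, as slopes to the right and down, at radius r is drawn at 1 + k1 r^2 times it, then the intrinsics apply), "R" (3x3) and "t" (3): a world point X has camera coordinates R X + t. Camera axes: x right, y down, z forward; pixel columns grow to the right and rows downward; lengths in m; the calibration is good to about 2 mm. A picture is of the moment at which its call begins: read the wrist's pose just before it. get_calibration takes no time and is no camera call; for the wrist camera it gives the pose at the moment of the call.
- robot.finish_job(): hands the job in; it is judged then, once.
The state is a dict: "time_s": time; "q": joint angles; "qvel": joint speeds; "joint_efforts": joint torques, N m; "position": TCP position; "tcp_rot": TCP orientation; "contact_force": force on the tool from outside, world axes, zero at the start; "ft_torque": the same for the moment, N m; "finger_gap": opening from 0.0 (shut) to 1.0 (fully open); "grip_force": force on a finger pad.
Only numpy, scipy, OpenCV 4.12 (cv2) and the standard library are available. Lean on these libraries where they do the work, as an engineer would, in place of code of your own. Each camera call takes 0.05 s, during which the arm holds its last target. There are 200 camera calls.

## Working session

There is one attempt and no reset: what is moved stays moved. The work goes in short steps, Python scripts to look and compute and a shell command to move; the robot and the scene stay as the last step left them, time stands still between calls to the robot, and variables do not carry over. Pictures are saved under pics/ and viewed, at most 14 in all, crops included, and the job is handed in when it is done.

```bash
ls; mkdir -p pics
python3 - <<'E'
from plant import robot
import cv2,numpy as np
s=robot.get_state();print(s)
for n in("top","side"):
    c=robot.get_calibration(n);print(n,c)
    cv2.imwrite(f"pics/{n}0.png",robot.capture(n)[:,:,::-1])
E
```

```text
nudge.py
pics
plant.py
{'time_s': 0.0, 'q': array([-8.77599862e+01,  5.99589808e+00,  5.52548723e+00,  8.96047517e+01,
        1.04993823e-03,  7.75261378e+01]), 'qvel': array([ 0.13868787, -0.02309635,  0.15241527, -0.10945534,  0.0108238 ,
       -0.0211787 ]), 'joint_efforts': array([-2.44291245e-03, -5.56932986e+01,  5.03649151e+01,  1.67897920e-02,
       -6.69636356e-04, -2.16682275e-05]), 'position': array([ 0.15239149, -0.58000671,  0.25553501]), 'tcp_rot': array([[ 9.67206277e-01,  2.53992158e-01, -3.29629747e-05],
       [ 2.53991982e-01, -9.67205435e-01,  1.31154672e-03],
       [ 3.01240613e-04, -1.27690855e-03, -9.99999139e-01]]), 'contact_force': array([-0.16334317, -0.08364843,  0.298856  ]), 'ft_torque': array([ 0.02936121, -0.0176331 , -0.00344193]), 'grip_force': 0.0, 'finger_gap': 0.9939845612252888}
top {'intrinsics': array([[487.64050982,   0.        , 311.66141984],
       [  0.        , 487.64050982, 198.04614181],
       [  0.        ,   0.        ,   1.        ]]), 'k1': -0.08265412268838192, 'R': array([[-4.91916812e-03, -9.99987827e-01, -3.84478933e-04],
       [-9.95322446e-01,  4.93331402e-03, -9.64825907e-02],
       [ 9.64833130e-02, -9.19335721e-05, -9.95334598e-01]]), 't': array([0.01882974, 0.63020909, 1.27310649])}
side {'intrinsics': array([[411.12801243,   0.        , 325.19296401],
       [  0.        , 411.12801243, 198.17936014],
       [  0.        ,   0.        ,   1.        ]]), 'k1': -0.07615335141671495, 'R': array([[-0.94438836, -0.32874251,  0.00767959],
       [-0.23100315,  0.64662679, -0.72698785],
       [ 0.23402599, -0.68833288, -0.68660738]]), 't': array([0.58992648, 0.17205428, 0.73970689])}
```
View pics/top0.png

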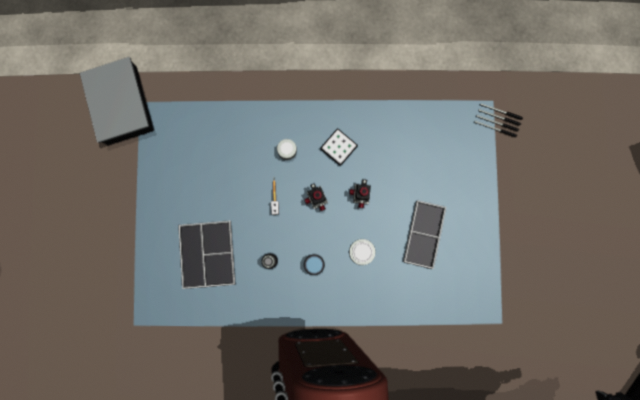

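View pics/side0.png

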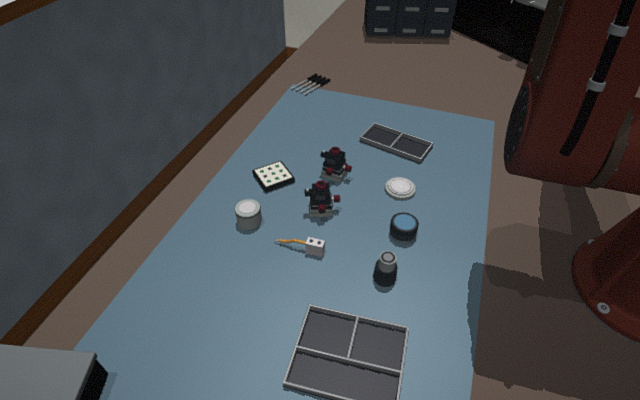

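The top view shows tray_three at about (207,255) and tray_two at (425,235). The positioners are at (317,197) and (361,193), the probe arm at (275,200), eyepiece (269,261), lens (314,264), chuck (362,252), weight (287,148) and box (339,146). The side view agrees. I'll enlarge the top view next.

Create h.py:
```python
import cv2,numpy as np
from plant import robot
def crop(img,name,u0,v0,w,h,s):
    c=cv2.resize(img[v0:v0+h,u0:u0+w],None,fx=s,fy=s,interpolation=cv2.INTER_CUBIC).copy()
    for u in range(-(-u0//10)*10,u0+w,10):
        x=int((u+.5-u0)*s); cv2.line(c,(x,0),(x,6),(0,255,255),1); cv2.putText(c,str(u),(x-10,18),0,.35,(0,255,255),1)
    for v in range(-(-v0//10)*10,v0+h,10):
        y=int((v+.5-v0)*s); cv2.line(c,(0,y),(6,y),(0,255,255),1); cv2.putText(c,str(v),(8,y+4),0,.35,(0,255,255),1)
    cv2.imwrite("pics/"+name,c)
def pix2w(c,uv,z):
    """pixels -> world points at height z"""
    K=np.array(c["intrinsics"]); uv=np.atleast_2d(uv).astype(float)
    p=cv2.undistortPoints(uv[:,None],K,np.array([c["k1"],0,0,0.]))[:,0]
    R,t=np.array(c["R"]),np.array(c["t"]); o=-R.T@t
    d=np.c_[p,np.ones(len(p))]@R
    return o+d*((z-o[2])/d[:,2])[:,None]
def w2pix(c,X):
    R=np.array(c["R"]);return cv2.projectPoints(np.atleast_2d(X).astype(float),cv2.Rodrigues(R)[0],np.array(c["t"]),np.array(c["intrinsics"]),np.array([c["k1"],0,0,0.]))[0][:,0]
def tool(dw,rot=None):
    "world displacement -> tool axes"
    s=robot.get_state();return s["tcp_rot"].T@np.array(dw)
```

Run:
```python
from h import *
i=cv2.imread("pics/top0.png")
crop(i,"c1.png",170,215,115,80,7)
i1=i
crop(i,"c1.png",172,215,114,80,7)
crop(i,"c2.png",260,170,114,110,5)
a=cv2.imread("pics/c2.png");
crop(i,"c3.png",380,195,75,80,7)
```

```text
(no output)
```

View pics/c1.png

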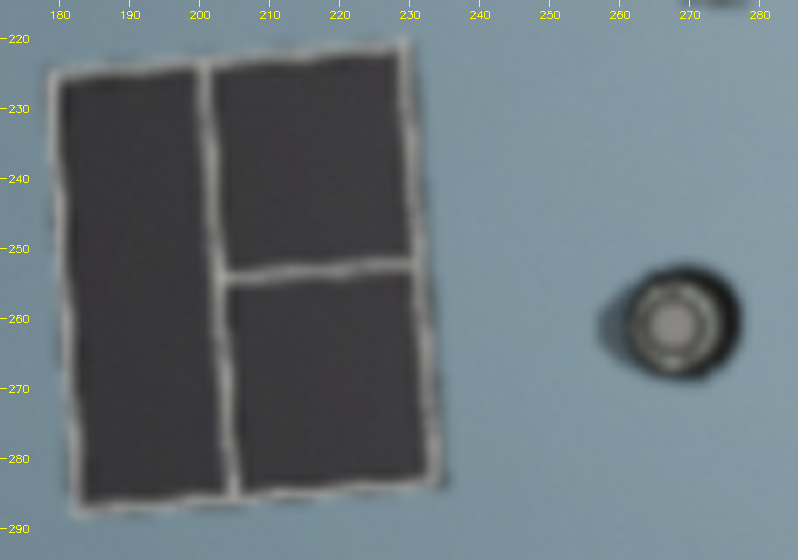

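View pics/c2.png

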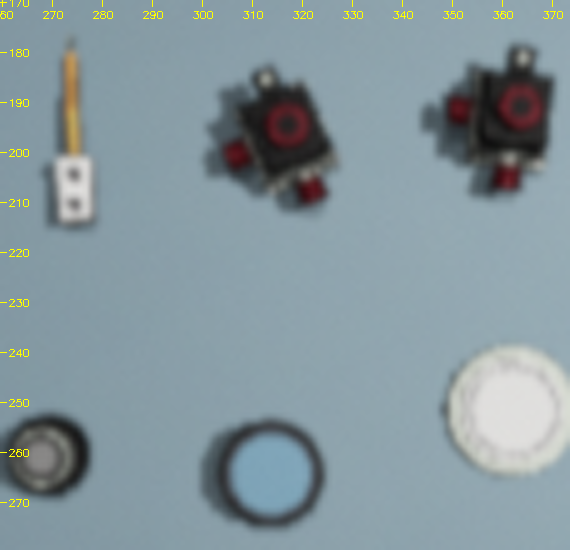

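View pics/c3.png

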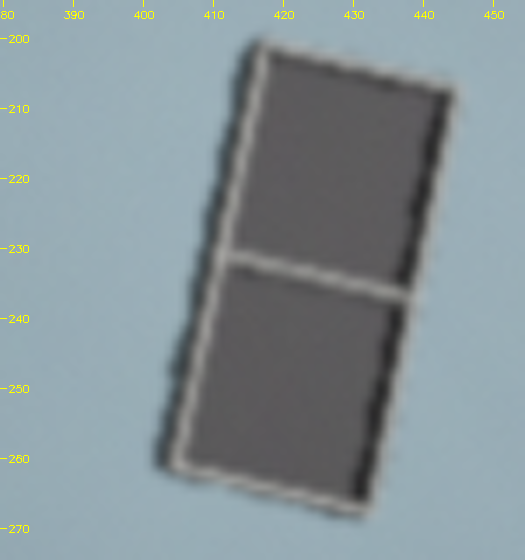

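The crops give me these pixels:
- **tray_three:** rim corners (178.5,225), (230.5,220.5), (234.5,284) and (182,288)
- **tray_two:** rim corners (416.5,200.5), (444,207), (432,268) and (404.5,261.5)
- **Eyepiece:** barrel top at (268,261)
- **Lens:** (313.5,264)
- **Probe arm:** block centre (274,207), tip (273.7,179)
- **Positioners:** top knobs (317,194.5) and (363.8,190.7)

Next I convert them to world positions.

Run:
```python
from h import *
np.set_printoptions(precision=4,suppress=True)
c=robot.get_calibration("top")
def P(n,uv,z): print(n,pix2w(c,uv,z)[:,:2].tolist() if 0 else pix2w(c,uv,z)[:,:2].round(4).tolist())
for n,k,ly in(("t3",[(182,288),(178.5,225),(230.5,220.5),(234.5,284)],.142),("t2",[(404.5,261.5),(416.5,200.5),(444,207),(432,268)],.082)):
    X=pix2w(c,k,.015)[:,:2]; L=[np.linalg.norm(X[i]-X[(i+1)%4]) for i in range(4)]
    e=(X[1]-X[0])+(X[2]-X[3]); print(n,X.mean(0),np.degrees(np.arctan2(e[1],e[0])),L)
P("eye",[(268,261)],.06);P("lens",[(313.5,264)],.034);P("chuck",[(362,251.5)],.012)
P("arm blk",[(274,207)],.03);P("armtip",[(273.7,179)],.007)
P("A knob",[(317,194.5)],.075);P("A clamp",[(312.5,185.5)],.057);P("A-x,+y",[(322,207.5),(307,200)],.035)
P("B knob",[(363.8,190.7)],.075);P("B clamp",[(364,181.5)],.057);P("B-x,+y",[(361,205.5),(351.5,191.5)],.035)
w=robot.get_calibration("wrist");s=robot.get_state();R=s["tcp_rot"]
print(w); print("cam in tool",R.T@(-np.array(w["R"]).T@np.array(w["t"])-s["position"]),"rot",np.array(w["R"])@R)
```

```text
t3 [0.4814 0.2999] 4.103033784622545 [np.float64(0.1694603620988909), np.float64(0.14208319107933898), np.float64(0.17034277532539938), np.float64(0.14191723659446695)]
t2 [ 0.5326 -0.2879] -12.601198708874671 [np.float64(0.16813169349451063), np.float64(0.07707818705876233), np.float64(0.1682936696797919), np.float64(0.07621805096469789)]
eye [[0.4645, 0.1294]]
lens [[0.4553, 0.0117]]
chuck [[0.4871, -0.1189]]
arm blk [[0.6068, 0.1164]]
armtip [[0.6854, 0.1192]]
A knob [[0.6351, 0.0019]]
A clamp [[0.6608, 0.0134]]
A-x,+y [[0.6045, -0.0116], [0.6247, 0.0282]]
B knob [[0.6444, -0.1193]]
B clamp [[0.6708, -0.1221]]
B-x,+y [[0.6093, -0.1155], [0.6469, -0.0907]]
{'intrinsics': array([[310.092 ,   0.    , 321.0361],
       [  0.    , 310.092 , 200.2165],
       [  0.    ,   0.    ,   1.    ]]), 'k1': -0.04862326102848177, 'R': array([[ 0.2538, -0.9673, -0.0004],
       [-0.9182, -0.241 ,  0.3145],
       [-0.3043, -0.0794, -0.9493]]), 't': array([-0.5987, -0.0422,  0.3788])}
cam in tool [ 0.079 -0.001 -0.117] rot [[-0.0002  1.     -0.0007]
 [-0.9492 -0.0004 -0.3147]
 [-0.3147  0.0007  0.9492]]
```

Sizes and reach all check out: the positioner knob offsets match 35–40 mm, and the trays are within about 4 mm of their stated sides. The plan is to work with the tool near yaw 180°, where joint 6 stays mid-range. First I turn in place.

```bash
cat > go.py <<'E'
import sys
from h import *
x,y,z,yaw=map(float,sys.argv[1:5]); s=robot.get_state(); R=s["tcp_rot"]
cur=np.degrees(np.arctan2(R[1,0],R[0,0])); d=(yaw-cur+180)%360-180
a=np.radians(yaw); w=np.array([x,y,z])-s["position"]
print("t %.1f turn %.1f  then tool d %.4f %.4f %.4f |%.3f| q6 %.0f yaw %.1f"%(s["time_s"],-d,w[0]*np.cos(a)+w[1]*np.sin(a),w[0]*np.sin(a)-w[1]*np.cos(a),-w[2],np.linalg.norm(w),s["q"][5],cur))
E
R='[0,0,0,-7,1]'
python3 nudge.py '[[0,0,0,-7,1],[0,0,0,-7,1],[0,0,0,-7,1],[0,0,0,-7,1],[0,0,0,-7,1]]'
python3 nudge.py '[[0,0,0,-7,1],[0,0,0,-7,1],[0,0,0,-7,1],[0,0,0,-7,1],[0,0,0,-7,1]]'
python3 nudge.py '[[0,0,0,-7,1],[0,0,0,-7,1],[0,0,0,-7,1],[0,0,0,-7,1],[0,0,0,-7,1]]'
python3 nudge.py '[[0,0,0,-7,1],[0,0,0,-7,1],[0,0,0,-7,1],[0,0,0,-7,1],[0,0,0,-7,1]]'
python3 nudge.py '[[0,0,0,-7,1],[0,0,0,-7,1],[0,0,0,-5.8,1],[0,0,0,0,1]]'
python3 go.py .645 -.119 .2 174.5
```

```text
time_s: 0.52
position: [0.1524, -0.5801, 0.2558]
tcp_rot: [[0.642, 0.767, -0.0], [0.767, -0.642, 0.001], [0.001, -0.001, -1.0]]
contact_force: [0.4, 0.2, 0.2]
finger_gap: 0.999
grip_force: 0.0
time_s: 0.93
position: [0.1524, -0.5802, 0.2558]
tcp_rot: [[0.086, 0.996, -0.0], [0.996, -0.086, 0.001], [0.001, -0.0, -1.0]]
contact_force: [-0.4, -0.5, 0.2]
finger_gap: 1.0
grip_force: 0.0
time_s: 1.35
position: [0.1524, -0.5802, 0.2558]
tcp_rot: [[-0.501, 0.865, -0.0], [0.865, 0.501, 0.001], [0.001, 0.0, -1.0]]
contact_force: [0.8, -0.6, -0.6]
finger_gap: 1.002
grip_force: 0.0
time_s: 1.77
position: [0.1524, -0.5801, 0.2558]
tcp_rot: [[-0.907, 0.422, -0.0], [0.422, 0.907, 0.001], [0.0, 0.001, -1.0]]
contact_force: [-0.7, 0.3, -0.7]
finger_gap: 0.999
grip_force: 0.0
time_s: 2.1
position: [0.1524, -0.5802, 0.2559]
tcp_rot: [[-0.996, 0.091, -0.0], [0.091, 0.996, 0.001], [0.0, 0.001, -1.0]]
contact_force: [0.2, 1.1, 0.0]
finger_gap: 0.998
grip_force: 0.0
t 2.1 turn 0.3  then tool d -0.4461 0.5062 0.0559 |0.677| q6 -83 yaw 174.8
```

```bash
python3 nudge.py '[[-0.0262,0.0298,0.0033,0,1],[-0.0262,0.0298,0.0033,0,1],[-0.0262,0.0298,0.0033,0,1],[-0.0262,0.0298,0.0033,0,1],[-0.0262,0.0298,0.0033,0,1]]' >/dev/null
python3 nudge.py '[[-0.0262,0.0298,0.0033,0,1],[-0.0262,0.0298,0.0033,0,1],[-0.0262,0.0298,0.0033,0,1],[-0.0262,0.0298,0.0033,0,1],[-0.0262,0.0298,0.0033,0,1]]' >/dev/null
python3 nudge.py '[[-0.0262,0.0298,0.0033,0,1],[-0.0262,0.0298,0.0033,0,1],[-0.0262,0.0298,0.0033,0,1],[-0.0262,0.0298,0.0033,0,1],[-0.0262,0.0298,0.0033,0,1]]' >/dev/null
python3 nudge.py '[[-0.0262,0.0298,0.0033,0,1],[-0.0262,0.0298,0.0033,0,1],[0,0,0,0,1],[0,0,0,0,1]]'
python3 go.py .645 -.119 .2 174.5
python3 - <<'E'
from h import *
import json
c=robot.get_calibration("wrist"); s=robot.get_state(); i=robot.capture("wrist")[:,:,::-1]
cv2.imwrite("pics/wB.png",i); json.dump({k:np.array(v).tolist() for k,v in c.items()},open("wB.json","w"))
print(pix2w(c,[(320,200)],.05),s["position"])
crop(i,"wBc.png",60,0,520,400,1.5)
E
```

```text
time_s: 3.68
position: [0.6447, -0.1167, 0.1986]
tcp_rot: [[-0.995, 0.096, -0.002], [0.096, 0.995, 0.001], [0.002, 0.001, -1.0]]
contact_force: [0.4, 0.2, -0.7]
finger_gap: 0.994
grip_force: 0.0
t 3.7 turn 0.0  then tool d -0.0005 -0.0023 -0.0014 |0.003| q6 -16 yaw 174.5
[[ 0.6491274 -0.1179621  0.05     ]] [ 0.64470608 -0.11671002  0.19860692]
```

View pics/wBc.png

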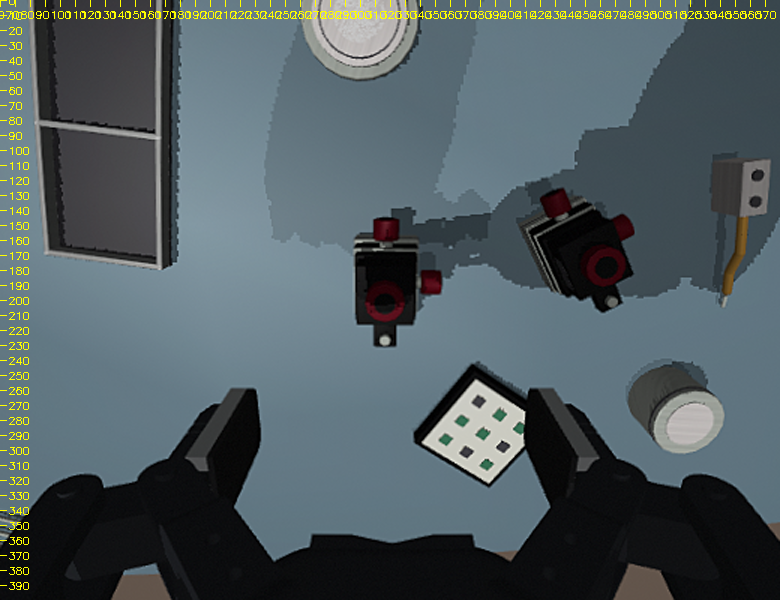

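The wrist view shows B directly below, its image axis vertical: knob at full-frame (315.5,199.5), clamp at (315.5,226.8). A's knob is at (461.5,176.8). The near end of tray_two has corners (89.5,168.8) and (167.5,178.8), and its rib runs (83.5,81.5) to (166.2,90.8).

Run:
```python
from h import *
import json
c=json.load(open("wB.json"))
for n,uv,z in [("Bknob",(315.5,199.5),.075),("Bclamp",(315.5,226.8),.057),("B-x",(316.5,152.5),.031),("B+y",(348,188.5),.031),("Aknob",(461.5,176.8),.075),("Aclamp",(466.8,200.8),.057),("A-x",(427.5,137),.031),("A+y",(475.5,152),.031),("t2 c1",(89.5,168.8),.015),("t2 c2",(167.5,178.8),.015),("ribL",(83.5,81.5),.015),("ribR",(166.2,90.8),.015),("armb1",(558,117.),.03),("armb2",(563.5,134.5),.03),("chuck",(300,20),.012),("weight",(519.5,281.5),.04)]:
    print(n,pix2w(c,[uv],z)[0,:2].round(4))
```

```text
Bknob [ 0.6403 -0.1207]
Bclamp [ 0.6718 -0.1242]
B-x [ 0.6092 -0.1174]
B+y [ 0.6463 -0.0909]
Aknob [ 0.6324 -0.0018]
Aclamp [0.6601 0.0119]
A-x [ 0.6045 -0.0152]
A+y [0.6224 0.03  ]
t2 c1 [ 0.6048 -0.3494]
t2 c2 [ 0.6233 -0.2704]
ribL [ 0.5226 -0.3291]
ribR [ 0.5403 -0.2514]
armb1 [0.5966 0.107 ]
armb2 [0.6132 0.1145]
chuck [ 0.4941 -0.1207]
weight [0.762  0.0815]
```

```bash
python3 go.py .642 -.1205 .066 174
```

```text
t 3.7 turn 0.4  then tool d 0.0019 -0.0027 0.1333 |0.133| q6 -16 yaw 174.4
```

```bash
python3 nudge.py '[[0.002,-0.003,0.01,0.4,1],[0,0,0.035,0,1],[0,0,0.035,0,1],[0,0,0.033,0,1],[0,0,0.02,0,1]]' >/dev/null
python3 nudge.py '[[0,0,0,0,1],[0,0,0,0,1]]'; python3 go.py .642 -.1205 .066 174
```

```text
time_s: 4.32
position: [0.6404, -0.1223, 0.0665]
tcp_rot: [[-0.994, 0.105, -0.002], [0.105, 0.994, 0.001], [0.002, 0.0, -1.0]]
contact_force: [-0.8, 1.2, 0.8]
finger_gap: 1.001
grip_force: 0.0
t 4.3 turn -0.0  then tool d -0.0014 0.0020 0.0005 |0.002| q6 -16 yaw 174.0
```

```bash
python3 nudge.py '[[-0.0014,0.0015,0,0,0.3],[0,0,0,0,0],[0,0,0,0,0],[0,0,0,0,0],[0,0,0,0,0]]'|grep -v rot; python3 nudge.py '[[0,0,0,0,0],[0,0,0,0,0],[0,0,0,0,0]]'|grep -v rot;  python3 go.py .642 -.1205 .066 174
```

```text
time_s: 4.73
position: [0.6444, -0.1206, 0.0688]
contact_force: [0.6, -2.3, 6.7]
finger_gap: 0.386
grip_force: 61.2
time_s: 4.98
position: [0.6444, -0.1206, 0.0687]
contact_force: [-0.4, -1.5, 6.0]
finger_gap: 0.383
grip_force: 61.2
t 5.0 turn 0.1  then tool d 0.0024 -0.0001 0.0027 |0.004| q6 -16 yaw 174.1
```

```bash
python3 nudge.py '[[0,0,-0.01,0,0],[0,0,-0.03,0,0],[0,0,-0.03,0,0],[0,0,-0.03,0,0],[0,0,0,0,0]]'|grep -v rot; python3 go.py .5738 -.3064 .16 167.1
```

```text
time_s: 5.4
position: [0.6459, -0.1209, 0.1748]
contact_force: [1.6, 0.7, -0.8]
finger_gap: 0.382
grip_force: 60.6
t 5.4 turn 7.0  then tool d 0.0289 -0.1969 0.0148 |0.200| q6 -16 yaw 174.1
```

```bash
python3 nudge.py '[[0,0,0,7,0],[0.0058,-0.0394,0,0,0],[0.0058,-0.0394,0,0,0],[0.0058,-0.0394,0,0,0],[0.0058,-0.0394,0,0,0]]'>/dev/null; python3 nudge.py '[[0.0058,-0.0394,0,0,0],[0,0,0,0,0],[0,0,0,0,0]]'|grep -v rot; python3 go.py .5738 -.3064 .0717 167.1
python3 - <<'E'
from h import *
import json
c=robot.get_calibration("wrist"); i=robot.capture("wrist")[:,:,::-1]
json.dump({k:np.array(v).tolist() for k,v in c.items()},open("w2.json","w"))
crop(i,"w2c.png",120,0,520,400,1.5)
E
```

```text
time_s: 6.07
position: [0.57, -0.3074, 0.1665]
contact_force: [0.3, 1.6, -2.0]
finger_gap: 0.386
grip_force: 61.1
t 6.1 turn -0.2  then tool d -0.0035 0.0019 0.0948 |0.095| q6 -27 yaw 166.9
```

View pics/w2c.png

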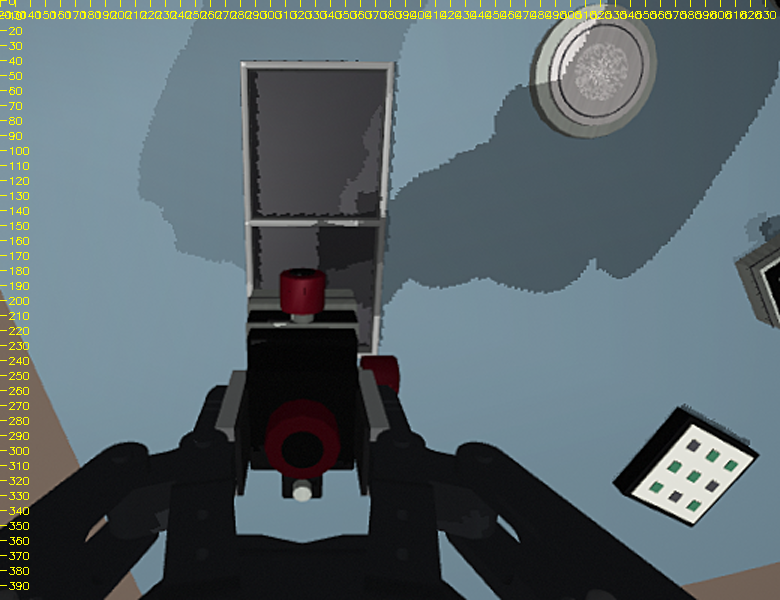

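B is held level above tray_two and square to it. The tray's far corners are at full-frame (280.2,40.8) and (381.5,41.5), the rib runs (284.5,148) to (377.5,146.5), and the held knob is at (320.2,300.2).

Run:
```python
from h import *
import json
c=json.load(open("w2.json"));s=robot.get_state();print(s["position"])
q=pix2w(c,[(280.2,40.8),(381.5,41.5),(284.5,148),(377.5,146.5)],.015)[:,:2];print(q)
for a,b,o in((0,1,.086),(2,3,0)):
    d=q[b]-q[a]; th=np.arctan2(-d[0],d[1]); print("yaw",np.degrees(th),np.linalg.norm(d),"ctr",(q[a]+q[b])/2+o*np.array([np.cos(th),np.sin(th)]))
print(pix2w(c,[(320.2,300.2)],.173))
```

```text
[ 0.57063568 -0.3059646   0.16662017]
[[ 0.4392849  -0.31032186]
 [ 0.45783324 -0.23242619]
 [ 0.52214386 -0.32897282]
 [ 0.53907681 -0.25028634]]
yaw -13.393714510412249 0.08007355952774872 ctr [ 0.53221998 -0.29129517]
yaw -12.144568568810724 0.08048780327054912 ctr [ 0.53061034 -0.28962958]
[[ 0.56847011 -0.30749244  0.173     ]]
```

```bash
python3 go.py .5755 -.307 .0725 167.1
python3 nudge.py '[[-0.005,0.002,0,0,0],[0,0,0.03,0,0],[0,0,0.03,0,0],[0,0,0.02,0,0],[0,0,0.008,0,0]]'>/dev/null; python3 nudge.py '[[0,0,0.003,0,0],[0,0,0,0,0],[0,0,0,0,0]]'|grep -v rot; python3 go.py .5755 -.307 .0717 167.1
```

```text
t 6.1 turn -0.1  then tool d -0.0050 0.0001 0.0941 |0.094| q6 -27 yaw 167.0
time_s: 6.78
position: [0.5776, -0.305, 0.0779]
contact_force: [-0.1, -0.1, -2.8]
finger_gap: 0.379
grip_force: 61.0
t 6.8 turn 0.1  then tool d 0.0016 -0.0025 0.0062 |0.007| q6 -26 yaw 167.2
```

```bash
python3 nudge.py '[[0.001,-0.002,0.002,0,0],[0,0,0.002,0,0],[0,0,0.001,0,0],[0,0,0.001,0,0],[0,0,0,0,0]]'|grep -v rot; python3 go.py .5755 -.307 .0717 167.1
```

```text
time_s: 7.2
position: [0.5755, -0.3071, 0.0718]
contact_force: [-3.8, 1.3, 6.1]
finger_gap: 0.386
grip_force: 62.1
t 7.2 turn 0.0  then tool d -0.0000 0.0001 0.0001 |0.000| q6 -27 yaw 167.1
```

```bash
python3 nudge.py '[[0,0,0,0,0.7],[0,0,0,0,0.7],[0,0,0,0,0.7],[0,0,-0.02,0,1],[0,0,-0.035,0,1]]'|grep -v rot; python3 nudge.py '[[0,0,-0.035,0,1],[0,0,-0.02,0,1]]' >/dev/null; python3 go.py .4645 .1294 .18 167.1
```

```text
time_s: 7.62
position: [0.573, -0.3049, 0.1212]
contact_force: [0.4, -0.2, 0.2]
finger_gap: 0.955
grip_force: 0.0
t 7.8 turn 0.0  then tool d 0.2061 0.4007 0.0044 |0.451| q6 -27 yaw 167.1
```

12 rows of (0.0172, 0.0334).

```bash
python3 nudge.py '[[0.0172,0.0334,0,0,1],[0.0172,0.0334,0,0,1],[0.0172,0.0334,0,0,1],[0.0172,0.0334,0,0,1],[0.0172,0.0334,0,0,1]]'>/dev/null
python3 nudge.py '[[0.0172,0.0334,0,0,1],[0.0172,0.0334,0,0,1],[0.0172,0.0334,0,0,1],[0.0172,0.0334,0,0,1],[0.0172,0.0334,0,0,1]]'>/dev/null
python3 nudge.py '[[0.0172,0.0334,0,0,1],[0.0172,0.0334,0,0,1],[0,0,0,0,1],[0,0,0,0,1]]'|grep -v rot
python3 - <<'E'
from h import *
import json
c=robot.get_calibration("wrist"); s=robot.get_state();i=robot.capture("wrist")[:,:,::-1]
json.dump({k:np.array(v).tolist() for k,v in c.items()},open("w3.json","w"))
print(s["position"])
crop(i,"w3c.png",120,0,520,400,1.5)
E
```

```text
time_s: 8.95
position: [0.4629, 0.1318, 0.1804]
contact_force: [0.7, 0.2, 0.7]
finger_gap: 0.999
grip_force: 0.0
[0.46291543 0.1318085  0.18037886]
```

View pics/w3c.png

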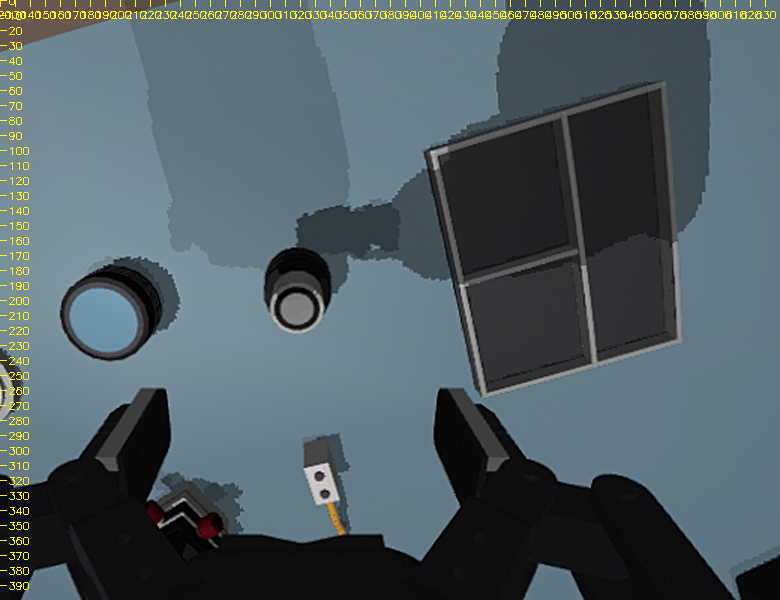

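The wrist view shows the eyepiece top at full-frame (317.5,204.8) and the lens top at (190.5,213.5). tray_three's corners are (402.8,100.2), (562.2,54.8), (573.5,226.8) and (442.2,264.2). The probe block top is at (333.5,321.5).

```bash
python3 - <<'E'
from h import *
import json
c=json.load(open("w3.json"))
X=pix2w(c,[(402.8,100.2),(442.2,264.2),(573.5,226.8),(562.2,54.8)],.015)[:,:2]; L=[np.linalg.norm(X[i]-X[(i+1)%4]) for i in range(4)]
e=(X[1]-X[0])+(X[2]-X[3]); print("t3",X.mean(0),np.degrees(np.arctan2(e[1],e[0])),L)
for n,uv,z in(("eye",(317.5,204.8),.06),("lens",(190.5,213.5),.034),("blk",(333.5,321.5),.03)): print(n,pix2w(c,[uv],z)[0])
E
python3 go.py .464 .1285 .064 167.1
```

```text
t3 [0.47905607 0.29790098] 5.2766559272830795 [np.float64(0.17080929774155704), np.float64(0.13852813693707974), np.float64(0.16823840982137878), np.float64(0.14236347568319535)]
eye [0.46204374 0.1288919  0.06      ]
lens [0.45350337 0.01117586 0.034     ]
blk [0.60230504 0.11364535 0.03      ]
t 9.0 turn 0.1  then tool d -0.0011 -0.0019 0.1163 |0.116| q6 13 yaw 167.2
```

```bash
python3 nudge.py '[[-0.0005,-0.002,0.02,0,1],[0,0,0.035,0,1],[0,0,0.035,0,1],[0,0,0.02,0,1],[0,0,0.006,0,1]]'>/dev/null
python3 nudge.py '[[0,0,0,0,1],[0,0,0,0,0.3],[0,0,0,0,0],[0,0,0,0,0],[0,0,0,0,0]]'|grep -v rot
python3 nudge.py '[[0,0,0,0,0],[0,0,0,0,0],[0,0,0,0,0]]'|grep -v rot
```

```text
time_s: 9.83
position: [0.4644, 0.128, 0.0656]
contact_force: [0.1, -0.3, -0.5]
finger_gap: 0.456
grip_force: 0.0
time_s: 10.08
position: [0.4642, 0.1281, 0.0654]
contact_force: [-1.2, 0.7, 5.8]
finger_gap: 0.33
grip_force: 59.0
```

```bash
python3 nudge.py '[[0,0,-0.01,0,0],[0,0,-0.03,0,0],[0,0,-0.035,0,0],[0,0,-0.03,0,0],[0,0,0,0,0]]'|grep -v rot
python3 go.py .4906 -.2806 .16 167.1
```

```text
time_s: 10.5
position: [0.4662, 0.1282, 0.1764]
contact_force: [0.3, -0.0, -0.4]
finger_gap: 0.326
grip_force: 59.4
t 10.5 turn 0.0  then tool d -0.1151 -0.3930 0.0164 |0.410| q6 13 yaw 167.1
```

11 rows of (-0.0105,-0.0357,0.001).

```bash
python3 nudge.py '[[-0.0105,-0.0357,0.001,0,0],[-0.0105,-0.0357,0.001,0,0],[-0.0105,-0.0357,0.001,0,0],[-0.0105,-0.0357,0.001,0,0],[-0.0105,-0.0357,0.001,0,0]]'>/dev/null
python3 nudge.py '[[-0.0105,-0.0357,0.001,0,0],[-0.0105,-0.0357,0.001,0,0],[-0.0105,-0.0357,0.001,0,0],[-0.0105,-0.0357,0.001,0,0],[-0.0105,-0.0357,0.001,0,0]]'>/dev/null
python3 nudge.py '[[-0.0105,-0.0357,0.001,0,0],[0,0,0,0,0],[0,0,0,0,0],[0,0,0,0,0]]'|grep -v rot
python3 go.py .4906 -.2806 .0685 167.1
```

```text
time_s: 11.67
position: [0.4882, -0.2801, 0.1582]
contact_force: [0.5, 0.7, -1.1]
finger_gap: 0.322
grip_force: 59.7
t 11.7 turn -0.0  then tool d -0.0025 0.0001 0.0897 |0.090| q6 -30 yaw 167.1
```

```bash
python3 nudge.py '[[-0.002,0,0.02,0,0],[0,0,0.03,0,0],[0,0,0.02,0,0],[0,0,0.008,0,0],[0,0,0.004,0,0]]'>/dev/null
python3 nudge.py '[[0,0,0.002,0,0],[0,0,0,0,0],[0,0,0,0,0]]'|grep -v rot
python3 go.py .4906 -.2806 .0685 167.1
```

```text
time_s: 12.33
position: [0.4911, -0.2813, 0.0757]
contact_force: [-0.2, -0.7, -1.9]
finger_gap: 0.33
grip_force: 59.7
t 12.3 turn 0.0  then tool d 0.0006 0.0006 0.0072 |0.007| q6 -30 yaw 167.1
```

```bash
python3 nudge.py '[[0,0,0.003,0,0],[0,0,0.002,0,0],[0,0,0.0015,0,0],[0,0,0,0,0],[0,0,0,0,0]]'|grep -v rot
```

```text
time_s: 12.75
position: [0.4907, -0.2812, 0.0685]
contact_force: [-0.8, 2.0, 5.9]
finger_gap: 0.328
grip_force: 60.2
```

```bash
python3 nudge.py '[[0,0,0,0,0.7],[0,0,0,0,0.7],[0,0,0,0,0.7],[0,0,-0.02,0,1],[0,0,-0.035,0,1]]'|grep -v rot; python3 nudge.py '[[0,0,-0.035,0,1],[0,0,-0.025,-7,1],[0,0,0,-7,1],[0,0,0,-7,1],[0,0,0,-7,1]]' >/dev/null;python3 nudge.py '[[0,0,0,-7,1],[0,0,0,-2.9,1],[0,0,0,0,1]]' >/dev/null; python3 go.py .6345 -.0005 .18 205
```

```text
time_s: 13.17
position: [0.4882, -0.279, 0.119]
contact_force: [-0.6, 0.6, 0.0]
finger_gap: 0.953
grip_force: 0.0
t 13.8 turn 0.1  then tool d -0.2492 0.1932 0.0025 |0.315| q6 -68 yaw -154.9
```

8 rows of (-0.0311, 0.0242).

```bash
python3 nudge.py '[[-0.0311,0.0242,0,0,1],[-0.0311,0.0242,0,0,1],[-0.0311,0.0242,0,0,1],[-0.0311,0.0242,0,0,1],[-0.0311,0.0242,0,0,1]]'>/dev/null
python3 nudge.py '[[-0.0311,0.0242,0,0,1],[-0.0311,0.0242,0,0,1],[-0.0311,0.0242,0,0,1],[0,0,0,0,1],[0,0,0,0,1]]'|grep -v rot
python3 - <<'E'
from h import *
import json
c=robot.get_calibration("wrist"); i=robot.capture("wrist")[:,:,::-1]
json.dump({k:np.array(v).tolist() for k,v in c.items()},open("w4.json","w"))
crop(i,"w4c.png",160,40,320,220,2.5)
E
python3 go.py .6345 -.0005 .18 205
```

```text
time_s: 14.67
position: [0.6342, 0.0018, 0.1821]
contact_force: [0.5, -0.2, -0.5]
finger_gap: 0.996
grip_force: 0.0
t 14.7 turn 0.0  then tool d -0.0002 -0.0010 0.0022 |0.002| q6 -37 yaw -155.0
```

View pics/w4c.png

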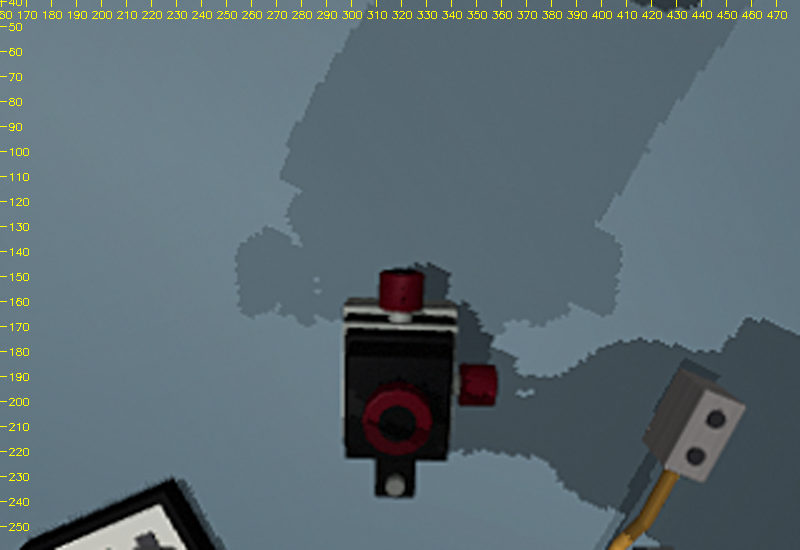

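A is square to the tool, with the knob at full-frame (318.3,208.3) and the clamp at (317.5,233).

```bash
python3 - <<'E'
from h import *
import json
c=json.load(open("w4.json"))
a=pix2w(c,[(318.3,208.3)],.075)[0];b=pix2w(c,[(317.5,233)],.057)[0];d=pix2w(c,[(320,161)],.031)[0];print(a,b,d,np.degrees(np.arctan2(*(b-d)[1::-1])))
E
python3 go.py .6335 -.001 .070 205
```

```text
[6.33038310e-01 1.47977918e-04 7.50000000e-02] [0.65945706 0.01149872 0.057     ] [ 0.60698358 -0.0107308   0.031     ] 22.95914559109458
t 14.7 turn 0.0  then tool d 0.0009 -0.0011 0.1122 |0.112| q6 -37 yaw -155.0
```

```bash
python3 nudge.py '[[0.0005,-0.0005,0.02,1.2,1],[0,0,0.035,0,1],[0,0,0.035,0,1],[0,0,0.015,0,1],[0,0,0.006,0,1]]'>/dev/null
python3 nudge.py '[[0,0,0,0,1],[0,0,0,0,1]]'>/dev/null
python3 go.py .633 0 .070 203.8
python3 nudge.py '[[0,0,0,0,0.3],[0,0,0,0,0],[0,0,0,0,0],[0,0,0,0,0],[0,0,0,0,0]]'|grep -v rot
python3 nudge.py '[[0,0,0,0,0],[0,0,0,0,0],[0,0,0,0,0]]'|grep -v rot
```

```text
t 15.3 turn -0.1  then tool d 0.0003 0.0022 0.0029 |0.004| q6 -36 yaw -156.3
time_s: 15.72
position: [0.6341, -0.0009, 0.0728]
contact_force: [-1.5, 0.4, 2.9]
finger_gap: 0.379
grip_force: 59.9
time_s: 15.97
position: [0.6341, -0.0009, 0.0727]
contact_force: [-1.6, 0.4, 6.2]
finger_gap: 0.38
grip_force: 60.4
```

```bash
python3 nudge.py '[[0,0,-0.01,0,0],[0,0,-0.03,0,0],[0,0,-0.035,7,0],[0,0,-0.03,7,0],[0,0,0,5.3,0]]'|grep -v rot;python3 nudge.py '[[0,0,0,0,0]]'>/dev/null
python3 go.py .5278 .2656 .16 184.5
```

```text
time_s: 16.38
position: [0.6363, -0.0014, 0.1844]
contact_force: [1.3, -0.3, -2.4]
finger_gap: 0.378
grip_force: 60.9
t 16.5 turn -0.2  then tool d 0.0857 0.2743 0.0193 |0.288| q6 -16 yaw -175.7
```

```bash
python3 nudge.py '[[0.0107,0.0343,0.001,0,0],[0.0107,0.0343,0.001,0,0],[0.0107,0.0343,0.001,0,0],[0.0107,0.0343,0.001,0,0],[0.0107,0.0343,0.001,0,0]]'>/dev/null
python3 nudge.py '[[0.0107,0.0343,0.001,0,0],[0.0107,0.0343,0.001,0,0],[0.0107,0.0343,0.001,0,0],[0,0,0,0,0],[0,0,0,0,0]]'|grep -v rot
python3 - <<'E'
from h import *
import json
c=robot.get_calibration("wrist"); i=robot.capture("wrist")[:,:,::-1]
json.dump({k:np.array(v).tolist() for k,v in c.items()},open("w5.json","w"))
crop(i,"w5c.png",120,0,520,400,1.5)
E
python3 go.py .5278 .2656 .0757 184.5
```

```text
time_s: 17.3
position: [0.5248, 0.2673, 0.167]
contact_force: [0.3, 0.2, -4.0]
finger_gap: 0.378
grip_force: 61.6
t 17.4 turn 0.3  then tool d -0.0021 -0.0007 0.0915 |0.092| q6 9 yaw -175.2
```

View pics/w5c.png

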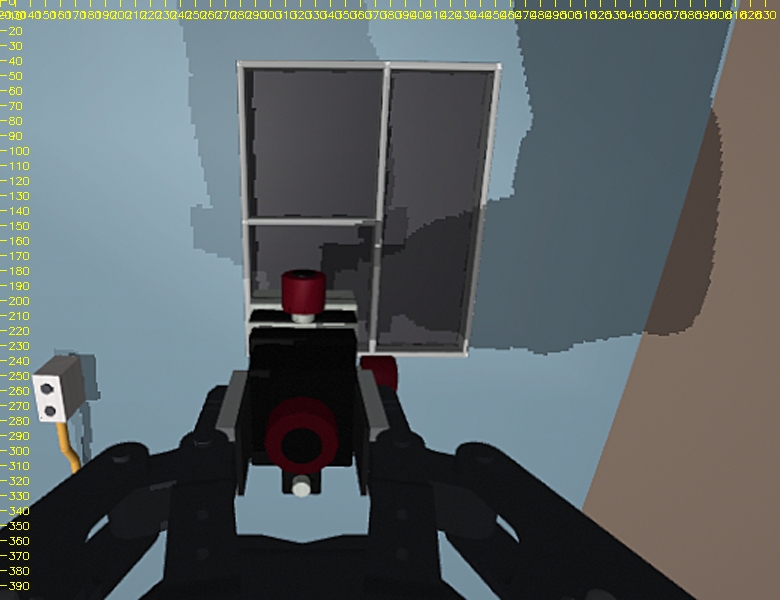

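A hangs square over tray_three. The tray's corners are full-frame (278.2,40.8), (453.5,42.8) and (430.8,236.8), and the cross-rib runs (281.5,147.5) to (372.8,146.8).

Run:
```python
from h import *
import json
c=json.load(open("w5.json"))
q=pix2w(c,[(278.2,40.8),(453.5,42.8),(430.8,236.8),(281.5,147.5),(372.8,146.8)],.015)[:,:2];print(q)
print("ctr",(q[0]+q[2])/2,"yaw",[np.degrees(np.arctan2(*v[::-1])) for v in(q[2]-q[1],)],np.degrees(np.arctan2(-(q[1]-q[0])[0],(q[1]-q[0])[1])),np.linalg.norm(q[1]-q[0]),np.linalg.norm(q[2]-q[1]))
print("knob",pix2w(c,[(320,297)],.17))
```

```text
[[0.40111674 0.22307141]
 [0.38977118 0.36231767]
 [0.55815824 0.37576831]
 [0.48554086 0.22991183]
 [0.47817086 0.30871319]]
ctr [0.47963749 0.29941986] yaw [np.float64(4.567047894938346)] 4.658075630231332 0.13970770950867747 0.16892341611634956
knob [[0.52429412 0.26742888 0.17      ]]
```

```bash
python3 nudge.py '[[-0.0025,-0.0005,0.02,0.2,0],[0,0,0.03,0,0],[0,0,0.02,0,0],[0,0,0.008,0,0],[0,0,0.004,0,0]]'>/dev/null
python3 nudge.py '[[0,0,0.002,0,0],[0,0,0,0,0],[0,0,0,0,0]]'|grep -v rot
python3 go.py .5278 .2656 .0757 184.6
```

```text
time_s: 18.02
position: [0.5303, 0.2656, 0.0861]
contact_force: [0.2, 0.1, -5.1]
finger_gap: 0.378
grip_force: 61.6
t 18.0 turn -0.3  then tool d 0.0025 0.0002 0.0104 |0.011| q6 10 yaw -175.7
```

```bash
python3 nudge.py '[[0.002,0,0.003,-0.3,0],[0,0,0.003,0,0],[0,0,0.002,0,0],[0,0,0.0015,0,0],[0,0,0,0,0]]'>/dev/null;python3 nudge.py '[[0,0,0.0005,0,0],[0,0,0,0,0]]'|grep -v rot
```

```text
time_s: 18.6
position: [0.5275, 0.2656, 0.0757]
contact_force: [-4.1, 0.6, 6.6]
finger_gap: 0.382
grip_force: 62.9
```

```bash
python3 nudge.py '[[0,0,0,0,0.7],[0,0,0,0,0.7],[0,0,0,0,0.7],[0,0,-0.02,0,1],[0,0,-0.035,0,1]]'|grep -v rot; python3 nudge.py '[[0,0,-0.035,0,1],[0,0,-0.01,0,1],[0,0,0,0,1]]' >/dev/null; python3 go.py .4545 .0115 .17 184.6
```

```text
time_s: 19.02
position: [0.5248, 0.2647, 0.126]
contact_force: [-0.3, 0.3, 0.9]
finger_gap: 0.947
grip_force: 0.0
t 19.3 turn 0.0  then tool d 0.0952 -0.2476 0.0089 |0.265| q6 9 yaw -175.4
```

7 rows of (0.0136,-0.0354).

```bash
python3 nudge.py '[[0.0136,-0.0354,0,0,1],[0.0136,-0.0354,0,0,1],[0.0136,-0.0354,0,0,1],[0.0136,-0.0354,0,0,1],[0.0136,-0.0354,0,0,1]]'>/dev/null
python3 nudge.py '[[0.0136,-0.0354,0,0,1],[0.0136,-0.0354,0,0,1],[0,0,0,0,1],[0,0,0,0,1]]'|grep -v rot
python3 - <<'E'
from h import *
import json
c=robot.get_calibration("wrist"); i=robot.capture("wrist")[:,:,::-1]
json.dump({k:np.array(v).tolist() for k,v in c.items()},open("w6.json","w"))
crop(i,"w6c.png",160,40,320,220,2.5)
E
python3 go.py .4545 .0115 .040 184.6
```

```text
time_s: 20.02
position: [0.4519, 0.0091, 0.1737]
contact_force: [0.9, 0.2, -0.2]
finger_gap: 1.001
grip_force: 0.0
t 20.1 turn -0.1  then tool d -0.0025 0.0010 0.1339 |0.134| q6 -20 yaw -175.5
```

View pics/w6c.png

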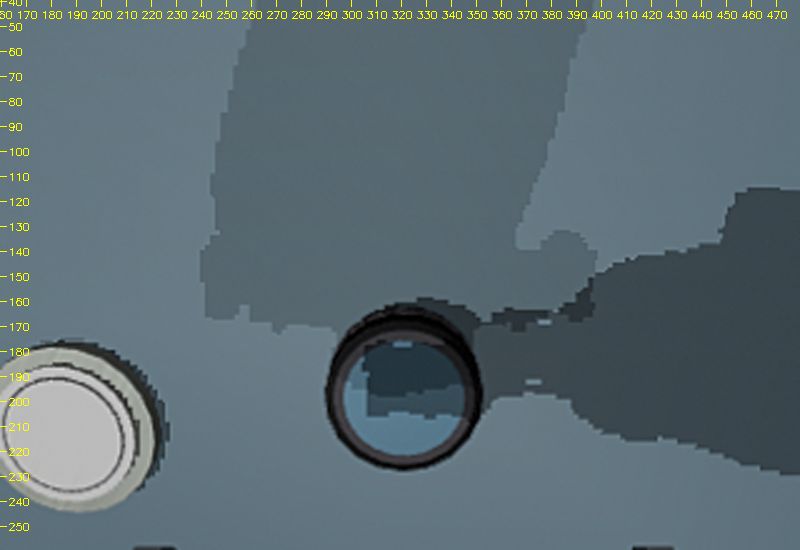

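The lens's glass centre is at full-frame (321,198.7), nearly below the grasp point.

```bash
python3 - <<'E'
from h import *
import json
print(pix2w(json.load(open("w6.json")),[(321.1,198.7)],.034))
E
python3 nudge.py '[[-0.002,0.001,0.03,0,1],[0,0,0.035,0,1],[0,0,0.035,0,1],[0,0,0.02,0,1],[0,0,0.01,0,1]]'>/dev/null
python3 nudge.py '[[0,0,0,0,1],[0,0,0,0,1]]'>/dev/null
python3 go.py .4545 .0115 .040 184.6
```

```text
[[0.45255211 0.0096706  0.034     ]]
t 20.6 turn 0.1  then tool d 0.0001 -0.0011 0.0051 |0.005| q6 -20 yaw -175.3
```

```bash
python3 nudge.py '[[0.001,-0.002,0.004,0,1],[0,0,0,0,1],[0,0,0,0,0.6],[0,0,0,0,0],[0,0,0,0,0]]'|grep -v rot
python3 nudge.py '[[0,0,0,0,0],[0,0,0,0,0],[0,0,0,0,0],[0,0,0,0,0]]'|grep -v rot
```

```text
time_s: 21.07
position: [0.4541, 0.0096, 0.0418]
contact_force: [-0.5, 1.2, 7.4]
finger_gap: 0.632
grip_force: 61.8
time_s: 21.4
position: [0.4541, 0.0096, 0.0419]
contact_force: [-1.7, 0.0, 7.6]
finger_gap: 0.63
grip_force: 62.4
```

```bash
python3 nudge.py '[[0,0,-0.01,0,0],[0,0,-0.03,0,0],[0,0,-0.035,0,0],[0,0,-0.03,0,0],[0,0,0,0,0]]'|grep -v rot
python3 go.py .4405 .2659 .15 184.6
```

```text
time_s: 21.82
position: [0.4562, 0.0091, 0.1526]
contact_force: [1.4, -0.6, -0.1]
finger_gap: 0.633
grip_force: 63.6
t 21.8 turn 0.0  then tool d -0.0049 0.2572 0.0026 |0.257| q6 -20 yaw -175.4
```

```bash
python3 nudge.py '[[-0.0007,0.0367,0,0,0],[-0.0007,0.0367,0,0,0],[-0.0007,0.0367,0,0,0],[-0.0007,0.0367,0,0,0],[-0.0007,0.0367,0,0,0]]'>/dev/null
python3 nudge.py '[[-0.0007,0.0367,0,0,0],[-0.0007,0.0367,0,0,0],[0,0,0,0,0],[0,0,0,0,0],[0,0,0,0,0]]'|grep -v rot
python3 go.py .4405 .2659 .0449 184.6
```

```text
time_s: 22.65
position: [0.4374, 0.2661, 0.1456]
contact_force: [0.9, 0.1, -0.9]
finger_gap: 0.626
grip_force: 63.9
t 22.6 turn 0.0  then tool d -0.0030 -0.0004 0.1007 |0.101| q6 12 yaw -175.4
```

```bash
python3 nudge.py '[[-0.002,0,0.02,0,0],[0,0,0.035,0,0],[0,0,0.025,0,0],[0,0,0.008,0,0],[0,0,0.003,0,0]]'>/dev/null
python3 nudge.py '[[0,0,0.001,0,0],[0,0,0,0,0],[0,0,0,0,0]]'|grep -v rot
python3 go.py .4405 .2659 .0449 184.6
```

```text
time_s: 23.32
position: [0.4409, 0.2666, 0.0555]
contact_force: [0.8, -0.6, -1.8]
finger_gap: 0.629
grip_force: 63.9
t 23.3 turn -0.0  then tool d 0.0005 -0.0006 0.0106 |0.011| q6 12 yaw -175.4
```

```bash
python3 nudge.py '[[0,0,0.003,0,0],[0,0,0.003,0,0],[0,0,0.002,0,0],[0,0,0.0015,0,0],[0,0,0,0,0]]'>/dev/null;python3 nudge.py '[[0,0,0.0005,0,0],[0,0,0,0,0]]'|grep -v rot
```

```text
time_s: 23.9
position: [0.4398, 0.2665, 0.0449]
contact_force: [-6.8, -2.6, 12.4]
finger_gap: 0.628
grip_force: 65.5
```

```bash
python3 nudge.py '[[0,0,0,0,0.8],[0,0,0,0,0.8],[0,0,0,0,0.8],[0,0,-0.02,0,1],[0,0,-0.035,0,1]]'|grep -v rot; python3 nudge.py '[[0,0,-0.035,2.6,1],[0,0,-0.035,0,1],[0,0,0,0,1]]' >/dev/null; python3 go.py .605 .115 .17 182
```

```text
time_s: 24.32
position: [0.4369, 0.2656, 0.0953]
contact_force: [0.7, 0.8, -0.3]
finger_gap: 0.997
grip_force: 0.0
t 24.6 turn 0.0  then tool d -0.1570 -0.1580 0.0059 |0.223| q6 15 yaw -178.0
```

```bash
python3 nudge.py '[[-0.0262,-0.0263,0,0,1],[-0.0262,-0.0263,0,0,1],[-0.0262,-0.0263,0,0,1],[-0.0262,-0.0263,0,0,1],[-0.0262,-0.0263,0,0,1]]'>/dev/null
python3 nudge.py '[[-0.0262,-0.0263,0,0,1],[0,0,0,0,1],[0,0,0,0,1]]'|grep -v rot
python3 - <<'E'
from h import *
import json
c=robot.get_calibration("wrist"); i=robot.capture("wrist")[:,:,::-1]
json.dump({k:np.array(v).tolist() for k,v in c.items()},open("w7.json","w"))
crop(i,"w7c.png",200,90,230,200,3)
E
python3 go.py .605 .115 .037 182
```

```text
time_s: 25.23
position: [0.6031, 0.1127, 0.1675]
contact_force: [-0.9, -0.4, 0.3]
finger_gap: 1.002
grip_force: 0.0
t 25.3 turn -0.1  then tool d -0.0028 0.0011 0.1308 |0.131| q6 -3 yaw -178.1
```

View pics/w7c.png

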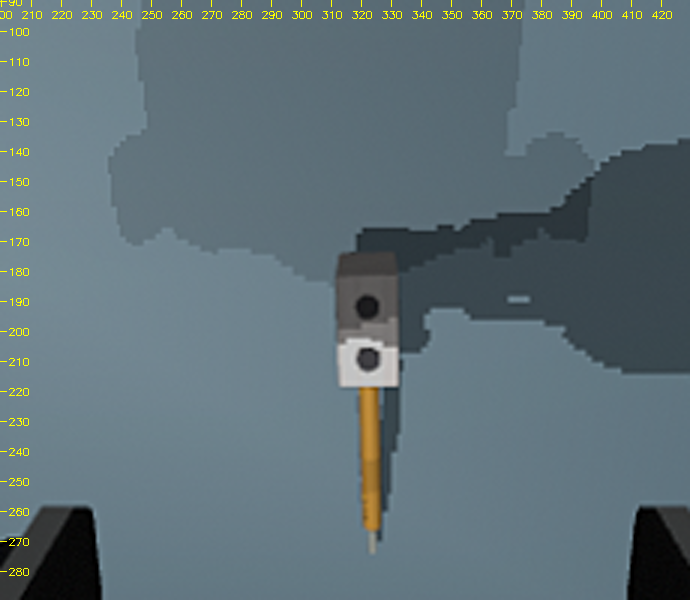

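The block's top centre is at full-frame (322,199.5), holes at (321.8,191.8) and (322.2,209.2), and the tip at (323.5,273.8).

```bash
python3 - <<'E'
from h import *
import json
c=json.load(open("w7.json"))
b=pix2w(c,[(322,199.5)],.03)[0];t=pix2w(c,[(323.5,273.8)],.007)[0];d=t-b
h=pix2w(c,[(321.8,191.8),(322.2,209.2)],.03);e=h[1]-h[0]
print(b,t,np.linalg.norm(d[:2]),np.degrees(np.arctan2(d[1],d[0])),np.degrees(np.arctan2(e[1],e[0])))
E
python3 go.py .604 .1145 .044 181
python3 nudge.py '[[-0.002,0.001,0.03,0.7,1],[0,0,0.035,0,1],[0,0,0.03,0,1],[0,0,0.02,0,1],[0,0,0.01,0,1]]'>/dev/null
python3 nudge.py '[[0,0,0,0,1],[0,0,0,0,1]]'>/dev/null
python3 go.py .604 .1145 .037 181
```

```text
[0.60361484 0.11383256 0.03      ] [0.69096422 0.11832589 0.007     ] 0.08746487812497505 2.944747879147643 3.1602567970700184
t 25.3 turn 0.9  then tool d -0.0017 0.0007 0.1238 |0.124| q6 -3 yaw -178.1
t 25.9 turn 0.4  then tool d 0.0002 -0.0015 0.0075 |0.008| q6 -3 yaw -178.6
```

```bash
python3 nudge.py '[[0,-0.0012,0.003,-1.6,1],[0,0,0.004,0,1],[0,0,0,0,0.6],[0,0,0,0,0],[0,0,0,0,0]]'>/dev/null
python3 nudge.py '[[0,0,0,0,0],[0,0,0,0,0],[0,0,0,0,0],[0,0,0,0,0],[0,0,0,0,0]]'|grep -v rot; python3 go.py .604 .1145 .037 181
```

```text
time_s: 26.7
position: [0.6046, 0.1141, 0.0371]
contact_force: [-1.1, 0.3, 3.4]
finger_gap: 0.194
grip_force: 59.1
t 26.7 turn 1.9  then tool d 0.0006 0.0004 0.0001 |0.001| q6 -4 yaw -177.1
```

```bash
python3 nudge.py '[[0,0,-0.01,0,0],[0,0,-0.03,0,0],[0,0,-0.035,0,0],[0,0,-0.035,-1.7,0],[0,0,0,0,0]]'|grep -v rot
python3 go.py .442 .3354 .14 184.6
```

```text
time_s: 27.12
position: [0.6076, 0.1141, 0.1553]
contact_force: [1.0, -0.7, 0.5]
finger_gap: 0.192
grip_force: 58.6
t 27.1 turn 0.1  then tool d 0.1473 0.2338 0.0153 |0.277| q6 -6 yaw -175.3
```

```bash
python3 nudge.py '[[0.021,0.0334,0,0,0],[0.021,0.0334,0,0,0],[0.021,0.0334,0,0,0],[0.021,0.0334,0,0,0],[0.021,0.0334,0,0,0]]'>/dev/null
python3 nudge.py '[[0.021,0.0334,0,0,0],[0.021,0.0334,0,0,0],[0,0,0,0,0],[0,0,0,0,0]]'>/dev/null
python3 - <<'E'
from h import *
import json
c=robot.get_calibration("wrist"); i=robot.capture("wrist")[:,:,::-1]
json.dump({k:np.array(v).tolist() for k,v in c.items()},open("w8.json","w"))
crop(i,"w8c.png",120,0,520,400,1.5)
E
python3 go.py .442 .3354 .0401 184.6
```

```text
t 27.9 turn 0.1  then tool d -0.0034 -0.0008 0.1068 |0.107| q6 19 yaw -175.3
```

View pics/w8c.png

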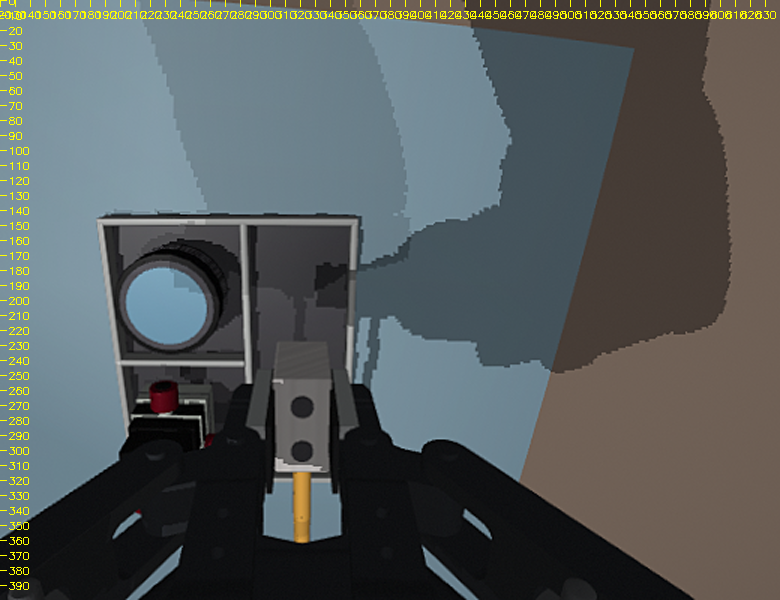

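The arm hangs square over the long compartment, the lens stands in its compartment, and A is upright. I'll lower it now.

```bash
python3 nudge.py '[[-0.0025,-0.0005,0.02,0,0],[0,0,0.035,0,0],[0,0,0.025,0,0],[0,0,0.008,0,0],[0,0,0.004,0,0]]'>/dev/null
python3 nudge.py '[[0,0,0.002,0,0],[0,0,0,0,0],[0,0,0,0,0]]'|grep -v rot
python3 go.py .442 .3354 .0401 184.6
```

```text
time_s: 28.58
position: [0.4427, 0.3353, 0.0544]
contact_force: [0.1, -0.2, 0.4]
finger_gap: 0.195
grip_force: 58.8
t 28.6 turn -0.0  then tool d 0.0007 0.0001 0.0143 |0.014| q6 19 yaw -175.4
```

```bash
python3 nudge.py '[[0,0,0.006,0,0],[0,0,0.003,0,0],[0,0,0.002,0,0],[0,0,0.0015,0,0],[0,0,0,0,0]]'>/dev/null;python3 nudge.py '[[0,0,0.001,0,0],[0,0,0,0,0]]'|grep -v rot
```

```text
time_s: 29.17
position: [0.4415, 0.3352, 0.0401]
contact_force: [-4.1, -2.1, 9.3]
finger_gap: 0.194
grip_force: 60.0
```

```bash
python3 nudge.py '[[0,0,0,0,0.3],[0,0,0,0,0.3],[0,0,0,0,0.3],[0,0,-0.01,0,0.3],[0,0,-0.02,0,0.3]]'|grep -v rot;
python3 nudge.py '[[0,0,-0.035,0,0.4],[0,0,-0.035,0,0.6],[0,0,-0.035,0,0.6],[0,0,-0.035,0,0.6],[0,0,0,0,0.6]]'|grep -v rot;
python3 nudge.py '[[0.02,-0.03,-0.02,0,0.6],[0.02,-0.03,-0.02,0,0.6],[0.0,-0.035,0,0,0.6],[0,-0.035,0,0,0.6],[0,0,0,0,0.6]]'|grep -v rot
python3 - <<'E'
from h import *
i=robot.capture("wrist")[:,:,::-1]; t=robot.capture("top")[:,:,::-1]
cv2.imwrite("pics/f_w.png",i)
crop(t,"f_t.png",165,130,290,165,2.7)
E
```

```text
time_s: 29.58
position: [0.4398, 0.3343, 0.0674]
contact_force: [-0.4, 0.5, -0.1]
finger_gap: 0.302
grip_force: 0.0
time_s: 30.0
position: [0.4441, 0.3363, 0.2177]
contact_force: [0.6, 1.0, 0.1]
finger_gap: 0.598
grip_force: 0.0
time_s: 30.42
position: [0.4127, 0.1982, 0.2502]
contact_force: [0.1, -0.3, 0.1]
finger_gap: 0.6
grip_force: 0.0
```

View pics/f_t.png

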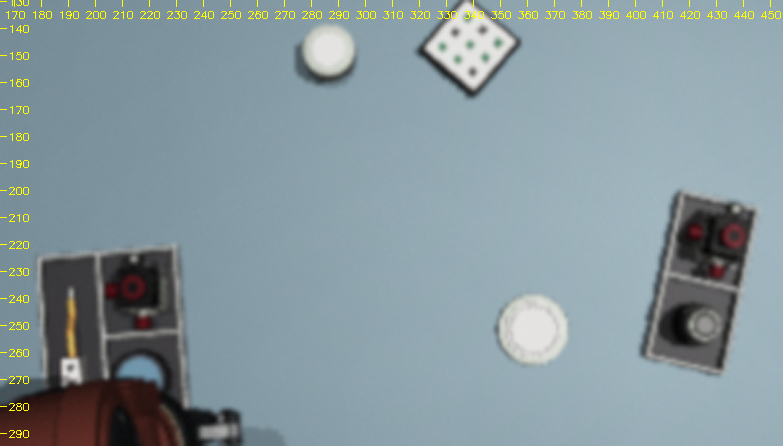

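The final top view shows all five items upright, each in its own compartment. The probe arm lies along the long one at column ~191. The chuck (362,251), weight (287,148) and box (339,146) are unmoved. I'm handing the job in.

```bash
python3 -c "
from plant import robot
print(robot.finish_job())"
```

```text
the job is handed in; nothing more can be done
None
```

Job handed in at about 30 s: positioner B and the eyepiece are in the two-compartment tray; positioner A, the lens and the probe arm are in the three-compartment tray; the chuck, weight and sample box were left where they were.

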